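# Work the garage door key switch

### The arm

A 7-joint arm with a two-finger parallel gripper is mounted at the origin on the work surface. World frame = base frame: x ahead of the robot, y to its left, z up, the work surface at z = 0. Lengths are in m, angles in rad, forces in N, time in s.
With the tool pointing down it reaches from about 0.35 to 0.9 m from the base axis. Payload 8.1 kg.
Tool frame: the origin (TCP) lies at the very end of the fingers, on their centre line; the grasp point (between the pads) lies 19 mm behind it (grasp_offset is the distance from the TCP to the grasp point, in m); z points along the fingers, y is the line along which they close (so a half turn about z gives the same grasp; the last joint's range is limited). The gripper opens to 92 mm and grips with 3 to 60 N. Pads are 19 mm wide; open, the fingers measure 130 mm over their backs; the gripper's body (75 mm by 190 mm) begins 47 mm behind the grasp point.
Start: joints at [1.234, 0.434, 0.025, 1.573, -0.012, 1.134, -0.075], TCP at [0.145, -0.608, 0.227] pointing down, gripper open.
Joint ranges: [-2.62, 2.62], [-0.44, 2.09], [-1.27, 1.32], [0.08, 2.57], [-1.32, 4.46], [0.12, 2], [-2.74, 2.74]. Speed limits (rad/s): [2.22, 2.22, 3.01, 3.01, 3.14, 3.14, 3.14].

### API

Orientations are given as a rotation vector (axis times angle).
In Python, from cell import observe, get_image, camera_params, sign_off, silhouettes, grasp_offset gives the robot as it stands. The module is installed in compiled form; this text tells all that it offers.
- The arm moves only by the tool jog_arm, never from a script. Its argument "motion" is a list that holds one entry, the list of rows, each a list of 7 numbers: the shift along the tool's x, y, z in m, then the turn, a rotation vector about the tool's x, y, z in rad, then the closure, from -1 (fully open) to 1 (shut), so that 0 is half open. In form: [[[dx, dy, dz, wx, wy, wz, hand], ...]]. A call has 1 to 10 rows; each row is the pose to reach, as a shift and turn from the pose commanded when the call began, along the tool's axes at that moment; what a row does not reach only later rows make up. A row lasts 1/12 s, in which the tool goes at most 41.7 mm and 7.16 degrees, less where a joint would pass 70% of its speed; a pose out of reach is approached as far as the arm can. A call with a gripper value outside its range is refused whole. The fingers move at their own pace and stop on an object; "force" is the grip in N (left out, the last holds). Time passes only in rows, so rows that repeat a pose let the fingers close. It gives the time, the measured TCP pose, the force, the opening and the grip force at its end, in the units of the state.
- observe(): the state, without advancing time (a new reading comes with each control period).
- get_image(name): name is "side" or "top"; returns the picture (400x640x3 uint8, red, green, blue); there is no depth.
- camera_params(name): a dict with "vertical_fov" (degrees; the focal length in pixels is half the picture's height over the tangent of half this angle, whatever the lens; pixels are square), "cx", "cy" (the principal point, pixels), "T" (4x4, takes a point from camera to world coordinates). Camera axes: x right, y down, z forward; pixel columns grow to the right and rows downward; lengths in m; the calibration is good to about 2 mm. A picture is of the moment at which its call begins. camera_params takes no time and is no camera call.
- sign_off(): hands the job in; it is judged then, once.
Trained networks look in the newest picture that a camera, given by its name, has taken for a name from the list of things; names that differ only in an ending like _2 or _b are one class to them, and where a whole thing is asked for, a point or a joint stands for the part that bears it (a point fixed in the world has none). Each returns a list of dicts, best first, with "p" (0 to 1); they miss things now and then, are a little off and sometimes report something else, mostly with a low value. They report only what shows in the picture. A call takes as long as a camera call. They do not tell look-alikes from the thing itself.
- silhouettes(query, camera): "mask" (400x640 bool, what is visible of it) and "pixel" ([column, row] in pixels, amid what is visible of it).
The state is a dict: "clock": time; "joints": joint angles; "dq": joint speeds; "joint_efforts": joint torques, N m; "position": TCP position; "ee_rot": TCP orientation; "force": force on the tool from outside, world axes, zero at the start; "ft_torque": the same for the moment, N m; "width": opening from 0.0 (shut) to 1.0 (fully open); "gripper_force": force on a finger pad.
Only numpy, scipy, OpenCV 4.12 (cv2) and the standard library are available. Lean on these libraries where they do the work, as an engineer would, in place of code of your own. Each camera call takes 0.05 s, during which the arm holds its last target. There are 200 camera calls.

### The job

Send the garage door its open signal: lift the yellow key out of the wooden key stand, push it fully home into the slot of the yellow-ringed key switch, turn it clockwise (seen from above) to its stop, pause there a moment, and turn it back home while it is still fully in. Then pull it straight out and put it back fully home in the stand slot it came from. Leave the blue key where it stands.

Things in the scene. Friction and masses are not known exactly. Their poses are not given: they have to be found in the camera images.
- key_yellow: Yellow key, loose, about 60 g, upright in the stand. Origin: centre of its collar's underside, 45 mm above bench; z up, y along blade/handle width, x through thickness. Collar 28 (x) x 34 (y) x 6 mm. Handle 12 (x) x 34 (y) mm, from 6 to 42 mm above origin: grip across x, about 30 mm above origin. Steel blade 5 (x) x 20 (y) mm, ends 28 mm below origin, last 5 mm 4 x 14. A half turn is the same.
- key_blue: The blue key, same shape, size and frame as the yellow one, in the other slot of the stand; not to be moved.
- stand: Fixed wooden key stand, 60 (x) x 160 (y) x 45 mm tall, origin at the centre of its underside, z up. Two slots in its top at y = -40 and +40 mm, each 12 (x) x 28 (y) mm, 35 mm deep; a key hangs in each with its collar resting on the top and its y along the stand's y. Which key is in which varies.
- switch_mouth (a point): Centre of the key slot: steel disc 50 mm across in a yellow ring, on a fixed grey box 150 (x) x 130 (y) x 60 mm. On the turning axis, level with the disc's top, 63 mm above bench; z up; frame fixed to the box. Slot at home 10 (x) x 26 (y) mm, the top 4 mm flared to 18 x 34: the key's y goes along this y, either way round. Fully in, the collar rests on the disc, key origin at this point.
- switch (a joint): Turn of the disc, rad: 0 home, growing clockwise seen from above to a hard stop at 1.05 (60 degrees). A light spring (0.03 N m at home, 0.11 at the stop) turns it home as the key is turned back. The blade has about 15 degrees of play in the slot, so turn the key 75 to 80 degrees from home to reach the stop, and back to its starting direction to bring it home.
Not all that is in view belongs to the job. Several things have the shape of the key_yellow; the one meant has the colours described above.

How it is judged:
On the way, in this order (a step that is already met when the one before it is completed fails the run):
1. the yellow key is fully in the switch slot, the switch at home (horizontal distance between key_yellow and switch_mouth below 0.01 m and z of key_yellow in the frame of switch_mouth below 0.008 m and value of joint switch below 0.3 rad), for 0.1 s.
2. with the yellow key in it, the switch is turned to its stop (horizontal distance between key_yellow and switch_mouth below 0.01 m and z of key_yellow in the frame of switch_mouth below 0.012 m and value of joint switch above 0.87 rad), for 0.1 s.
3. the switch is back home with the yellow key still in it (horizontal distance between key_yellow and switch_mouth below 0.01 m and z of key_yellow in the frame of switch_mouth below 0.012 m and value of joint switch below 0.18 rad), for 0.1 s.
4. the yellow key is pulled clear of the switch (z of key_yellow in the frame of switch_mouth above 0.03 m), for 0.1 s.
At the end, for the whole second after the job is handed in: The yellow key stands at rest and upright (within 10 degrees) in the stand slot it came from, within 12 mm of its starting place; the switch is home (within 10 degrees); the blue key is within 15 mm of where it was (distance of key_yellow from where it was at the start of the episode below 0.012 m and angle between key_yellow's own z axis and vertical below 0.18 rad and linear speed of key_yellow below 0.02 m/s and value of joint switch below 0.18 rad and distance of key_blue from where it was at the start of the episode below 0.015 m); the robot touches nothing.
It fails at once if the blue key is moved from its place (15 mm) (distance of key_blue from where it was at the start of the episode above 0.015 m).
It also fails if it takes over 58 s, if anything falls off the work surface, if the arm or the gripper's body presses on something with over 40 N, if the wrist force passes 120 N, or if a joint passes its speed limit or range.

## Working session

There is one attempt and no reset: what is moved stays moved. The work goes in short steps, Python scripts to look and compute and a tool call to move; the robot and the scene stay as the last step left them, time stands still between calls to the robot, and variables do not carry over. Pictures are saved under pics/ and viewed, at most 10 in all, crops included, and the job is handed in when it is done.

Besides the shell and the picture viewer there is one more tool, called as name(argument=value, ...) on one line, values as JSON. jog_arm: Moves the arm, as the interface text tells. Its arguments: {"type":"object","properties":{"motion":{"type":"array"},"force":{"type":"number"}},"required":["motion"]}

```bash
mkdir -p pics
cat > h.py <<'E'
import numpy as np, cv2
from cell import *
def cam(n):
    p=camera_params(n); return p, 200/np.tan(np.radians(p["vertical_fov"])/2), np.array(p["T"])
def ray(n,px,z):
    p,f,T=cam(n); d=T[:3,:3]@np.array([(px[0]-p["cx"])/f,(px[1]-p["cy"])/f,1]); o=T[:3,3]
    return o+d*(z-o[2])/d[2]
def proj(n,X):
    p,f,T=cam(n); c=T[:3,:3].T@(np.array(X,float)-T[:3,3]); return np.array([p["cx"]+f*c[0]/c[2],p["cy"]+f*c[1]/c[2]])
def save(n,name,crop=None,s=1):
    im=get_image(n)
    if crop: a,b,c,d=crop; im=im[b:d,a:c]
    cv2.imwrite(f"pics/{name}.png",cv2.cvtColor(cv2.resize(im,None,fx=s,fy=s,interpolation=cv2.INTER_CUBIC),cv2.COLOR_RGB2BGR))
E
python3 - <<'E'
from h import *
a=get_image("top");b=get_image("side")
cv2.imwrite("pics/top.png",a[:,:,::-1]);cv2.imwrite("pics/side.png",b[:,:,::-1])
for n in("top","side"):
    p=camera_params(n);print(n,p["vertical_fov"],p["cx"],p["cy"],np.round(p["T"],3).tolist())
    for q in("key_yellow","stand","switch"):
        for r in silhouettes(q,n):
            m=r["mask"];im=(a if n=="top" else b);print(q,round(r["p"],2),np.round(r["pixel"]),m.sum(),np.median(im[m],axis=0), cv2.minAreaRect(np.argwhere(m)[:,::-1].astype(np.float32)) )
s=observe();print(s["position"],s["ee_rot"],s["clock"],grasp_offset)
E
```

```text
top 50.81372883398401 319.350677662426 202.78200399747382 [[0.018, -0.986, 0.165, 0.461], [-1.0, -0.019, -0.004, -0.025], [0.007, -0.165, -0.986, 0.798], [0.0, 0.0, 0.0, 1.0]]
key_yellow 0.64 [222. 232.] 317 [122. 101.  41.] ((222.3648681640625, 233.18919372558594), (15.289106369018555, 23.67345428466797), 80.53767395019531)
key_yellow 0.62 [280. 245.] 310 [143.  91. 104.] ((278.9000549316406, 245.2000274658203), (21.466251373291016, 15.652474403381348), 26.56505012512207)
key_yellow 0.56 [232. 172.] 305 [122.  89.  83.] ((227.0, 178.0), (14.0, 22.0), 90.0)
stand 0.58 [204. 238.] 2591 [108.  78.  51.] ((204.02001953125, 237.14002990722656), (35.638179779052734, 95.03514862060547), 81.8698959350586)
stand 0.3 [390. 220.] 622 [112.  107.  103.5] ((390.5, 219.5), (27.0, 27.0), 90.0)
switch 0.62 [388. 221.] 610 [112. 107. 104.] ((389.5, 220.0), (26.0, 27.0), 90.0)
side 43.1257684879892 317.53840153576243 203.3126802918402 [[-0.984, -0.086, 0.159, 0.405], [-0.18, 0.483, -0.857, 0.896], [-0.003, -0.871, -0.491, 0.61], [0.0, 0.0, 0.0, 1.0]]
key_yellow 0.77 [342. 242.] 324 [147.  75.  97.] ((345.37567138671875, 241.15406799316406), (16.248245239257812, 31.099580764770508), 17.102725982666016)
key_yellow 0.74 [327. 260.] 285 [162. 129.  12.] ((327.0, 257.5), (27.0, 14.0), 90.0)
key_yellow 0.7 [273. 261.] 310 [155.5  81.  104. ] ((273.760986328125, 262.94879150390625), (14.597193717956543, 31.708738327026367), 12.094758033752441)
stand 0.72 [327. 289.] 358 [ 17.  49. 115.] ((326.5, 285.0), (30.0, 15.0), 90.0)
stand 0.55 [328. 302.] 2009 [110.  69.  35.] ((326.5, 292.0), (76.0, 35.0), 90.0)
switch 0.48 [334. 186.] 166 [133.  124.  104.5] ((335.5, 185.5), (9.0, 19.0), 90.0)
[ 0.14478195 -0.60794498  0.22663055] [-3.11998376e+00 -3.66261440e-01  1.41719365e-05] 0.4 0.0188
```

View pics/top.png

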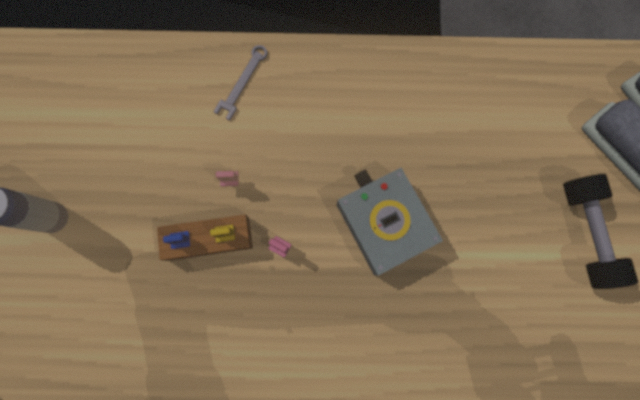

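View pics/side.png

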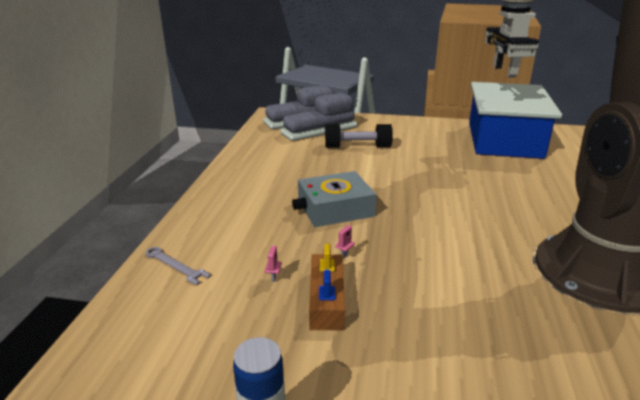

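The yellow key sits at top pixel (222,233) and the blue key at (177,240), both in the stand. The pink look-alikes are at (228,178) and (280,245). The switch disc is at (390,220). I choose the yellow key at (222,233), and will check it in a close crop and measure it.

```bash
cat > fit.py <<'E'
from h import *
from scipy.optimize import minimize
IM={n:get_image(n) for n in("top","side")}
HSV={n:cv2.cvtColor(IM[n],cv2.COLOR_RGB2HSV) for n in IM}
def yellow(n):
    return cv2.inRange(HSV[n],(22,130,60),(34,255,255))
def comp(m,px):
    k,l,st,c=cv2.connectedComponentsWithStats(m); 
    i=1+np.argmin([np.hypot(*(c[j]-px)) if st[j,4]>20 else 1e9 for j in range(1,k)]); return (l==i).astype(np.uint8),st[i],c[i]
def boxes(pose,bs):
    x,y,a=pose; R=np.array([[np.cos(a),-np.sin(a)],[np.sin(a),np.cos(a)]])
    out=[]
    for cx,cy,dx,dy,z0,z1 in bs:
        out.append([np.r_[R@[cx+sx*dx/2,cy+sy*dy/2]+[x,y],z] for sx in(-1,1) for sy in(-1,1) for z in(z0,z1)])
    return out
S=8
def render(n,pose,bs):
    m=np.zeros((400*S//4,640*S//4),np.uint8)  # 2x supersampled
    for P in boxes(pose,bs):
        q=np.array([proj(n,X) for X in P]); q=(q+.5)*(S//4)-.5
        cv2.fillConvexPoly(m,cv2.convexHull(np.round(q*16).astype(np.int32)),1,shift=4)
    return cv2.resize(m.astype(np.float32),(640,400),interpolation=cv2.INTER_AREA)
def fit(masks,bs,x0):
    def cost(v): return sum(np.abs(render(n,v,bs)-m).sum()/m.sum() for n,m in masks.items())
    r=None
    for step in((.02,.02,.15),(.006,.006,.05)):
        x=np.array(x0 if r is None else r.x); r=minimize(cost,x,method="Nelder-Mead",options=dict(initial_simplex=np.vstack([x,x+np.diag(step)]),xatol=1e-4,fatol=1e-4))
    return r.x,r.fun
E
cat > m1.py <<'E'
from fit import *
# stand
st={}
for n in("top",):
    r=[r for r in silhouettes("stand",n) if r["mask"].sum()>1500][0]
    c=cv2.findContours(r["mask"].astype(np.uint8),cv2.RETR_EXTERNAL,cv2.CHAIN_APPROX_NONE)[0]
    st[n]=cv2.fillConvexPoly(np.zeros((400,640),np.uint8),cv2.convexHull(np.vstack(c)),1)
x0=ray("top",(204,237),.045)
sp,f=fit(st,[(0,0,.06,.16,0,.045)],[x0[0],x0[1],0]);print("stand",sp,f)
# box
bm={}
for n,px in(("top",(390,222)),("side",(337,198))):
    i=IM[n].astype(int); m=((i[:,:,2]>=i[:,:,0]-2)&(i.sum(2)>120)).astype(np.uint8)
    m,_,_=comp(m,px); c=cv2.findContours(m,cv2.RETR_EXTERNAL,cv2.CHAIN_APPROX_NONE)[0]
    bm[n]=cv2.fillConvexPoly(np.zeros((400,640),np.uint8),cv2.convexHull(np.vstack(c)),1); print(n,bm[n].sum())
x0=ray("top",(390,220),.06)
for a in(.5,-.5):
    print("box",fit(bm,[(0,0,.15,.13,0,.06)],[x0[0],x0[1],a]))
for n,px in(("top",(390,220)),("side",(335,186))):
    m,s,c=comp(yellow(n),px); cnt=max(cv2.findContours(m,cv2.RETR_EXTERNAL,cv2.CHAIN_APPROX_NONE)[0],key=len)
    e=cv2.fitEllipse(cnt); print("ring",n,e,ray(n,e[0],.062))
for n,px in(("top",(222,233)),("side",(327,258))):
    m,s,c=comp(yellow(n),px); print("ykey",n,s,c,ray(n,c,.07))
out=[]
for cr,n in(((150,200,310,290),"top"),((330,160,450,280),"top"),((260,160,390,330),"side")):
    a,b,c,d=cr; out.append(cv2.resize(IM[n][b:d,a:c,::-1],None,fx=400/(d-b) if n=="x" else 250/(d-b)*1.1,fy=250/(d-b)*1.1,interpolation=cv2.INTER_CUBIC))
h=min(o.shape[0] for o in out); w=np.hstack([o[:h] for o in out]); w=w*1.0
w=cv2.resize(np.clip(w*1.3,0,255).astype(np.uint8),None,fx=min(1,800/w.shape[1]),fy=min(1,800/w.shape[1])); cv2.imwrite("pics/crop1.png",w)
E
python3 m1.py
```

```text
stand [0.52176549 0.17964188 0.16390893] 0.029812481687664812
top 6249
side 3228Traceback (most recent call last):
  File "m1.py", line 18, in <module>
    print("box",fit(bm,[(0,0,.15,.13,0,.06)],[x0[0],x0[1],a]))
                ~~~^^^^^^^^^^^^^^^^^^^^^^^^^^^^^^^^^^^^^^^^^^
  File "fit.py", line 27, in fit
    x=np.array(x0 if r is None else r.x); r=minimize(cost,x,method="Nelder-Mead",options=dict(initial_simplex=np.vstack([x,x+np.diag(step)]),xatol=1e-4,fatol=1e-4))
                                            ~~~~~~~~^^^^^^^^^^^^^^^^^^^^^^^^^^^^^^^^^^^^^^^^^^^^^^^^^^^^^^^^^^^^^^^^^^^^^^^^^^^^^^^^^^^^^^^^^^^^^^^^^^^^^^^^^^^^^^^^
    res = _minimize_neldermead(fun, x0, args, callback, bounds=bounds,
                               **options)
    fxcc = func(xcc)
    fx = function(np.copy(x), *(wrapper_args + args))
  File "fit.py", line 24, in cost
    def cost(v): return sum(np.abs(render(n,v,bs)-m).sum()/m.sum() for n,m in masks.items())
                        ~~~^^^^^^^^^^^^^^^^^^^^^^^^^^^^^^^^^^^^^^^^^^^^^^^^^^^^^^^^^^^^^^^^^
  File "fit.py", line 24, in <genexpr>
    def cost(v): return sum(np.abs(render(n,v,bs)-m).sum()/m.sum() for n,m in masks.items())
                                   ~~~~~~^^^^^^^^
  File "fit.py", line 20, in render
    q=np.array([proj(n,X) for X in P]); q=(q+.5)*(S//4)-.5
                ~~~~^^^^^
  File "h.py", line 9, in proj
    p,f,T=cam(n); c=T[:3,:3].T@(np.array(X,float)-T[:3,3]); return np.array([p["cx"]+f*c[0]/c[2],p["cy"]+f*c[1]/c[2]])
          ~~~^^^
  File "h.py", line 4, in cam
    p=camera_params(n); return p, 200/np.tan(np.radians(p["vertical_fov"])/2), np.array(p["T"])
ValueError: time passes only in moves, steps and waits
```

```bash
sed -i 's/^def cam(n):/from functools import lru_cache\n@lru_cache\ndef cam(n):/' h.py; sed -i '1a print(list(camera_params("top")),observe()["clock"])' m1.py; python3 m1.py
```

```text
['vertical_fov', 'cx', 'cy', 'T'] 0.65
stand [0.52160764 0.18035159 0.16893354] 0.03815145407428736
top 6242
side 3229
box (array([ 0.5563593 , -0.15360284,  0.4758594 ]), np.float64(0.11543177869097035))
box (array([ 0.55553055, -0.15490565, -0.9568894 ]), np.float64(0.4120151092872398))
ring top ((389.6264343261719, 219.80746459960938), (38.145023345947266, 39.235679626464844), 123.87187957763672) [ 0.5555023  -0.15223385  0.062     ]
ring side ((335.4735107421875, 185.9515380859375), (13.874064445495605, 29.61237335205078), 90.57559204101562) [ 0.55539458 -0.14922317  0.062     ]
ykey top [210 225  24  17 285] [222.61052632 232.85614035] [0.5263046  0.13867417 0.07      ]
ykey side [320 243  15  28 254] [326.66141732 259.36220472] [0.52560942 0.15500452 0.07      ]
```

View pics/crop1.png

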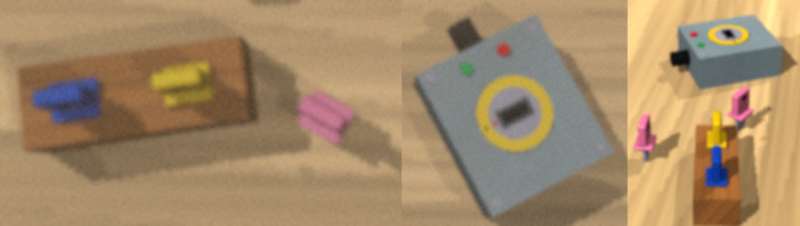

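The crop shows the yellow key at top pixel (222,233), in the right-hand slot of the stand. The blue key is at (177,240), and the pink look-alikes are outside the stand. The switch ring is centred at (389.6,219.8), and its slot runs along the box's short side. I now work out the approach.

```bash
cat > go.py <<'E'
import sys; from h import *
from scipy.spatial.transform import Rotation as R
def go(x,y,z,yaw):
    s=observe(); A=R.from_rotvec(s["ee_rot"]); p=np.array(s["position"])
    Y=np.array([np.cos(yaw),np.sin(yaw),0]); Z=np.array([0,0,-1.]); B=R.from_matrix(np.c_[np.cross(Y,Z),Y,Z])
    print("shift",np.round(A.inv().apply(np.array([x,y,z])-p),4),"turn",np.round((A.inv()*B).as_rotvec(),4),"pos",np.round(p,4),"clock",s["clock"],"F",np.round(s["force"],1),"j",np.round(s["joints"],2),"w",s["width"])
if __name__=="__main__": go(*map(float,sys.argv[1:5]))
E
python3 go.py .527 .140 .16 .166; python3 -c "
from h import *
print(ray('top',(228,178),.06),ray('top',(280,245),.06))"
```

```text
shift [ 0.5451 -0.6392  0.0667] turn [ 0.0000e+00  1.0000e-04 -1.5031e+00] pos [ 0.1448 -0.608   0.2268] clock 0.7 F [-0.5 -0.1 -0.4] j [ 1.23  0.43  0.03  1.57 -0.01  1.13 -0.08] w 1.000184129448636
[0.62584301 0.13676234 0.06      ] [0.50781702 0.03961211 0.06      ]
```

jog_arm(motion=[[[0.545,-0.639,0.04,0,0,-1.503,0],[0.545,-0.639,0.04,0,0,-1.503,0],[0.545,-0.639,0.04,0,0,-1.503,0],[0.545,-0.639,0.04,0,0,-1.503,0],[0.545,-0.639,0.04,0,0,-1.503,0],[0.545,-0.639,0.04,0,0,-1.503,0],[0.545,-0.639,0.04,0,0,-1.503,0],[0.545,-0.639,0.04,0,0,-1.503,0],[0.545,-0.639,0.04,0,0,-1.503,0],[0.545,-0.639,0.04,0,0,-1.503,0]]], force=30)

```text
clock: 1.53
position: [0.3347, -0.2357, 0.2072]
ee_rot: [2.309, 2.128, -0.0]
force: [0.9, -0.2, -0.7]
width: 0.5
gripper_force: 0.0
```

```bash
python3 go.py .527 .140 .16 .166
```

```text
shift [0.3901 0.1611 0.047 ] turn [ 0.0007  0.0011 -0.2473] pos [ 0.3347 -0.2357  0.2072] clock 1.5333 F [ 0.9 -0.2 -0.7] j [ 0.87  0.14 -0.43  2.06  0.07  0.96  0.33] w 0.4997024833741039
```

jog_arm(motion=[[[0.39,0.161,0.047,0,0,-0.247,0],[0.39,0.161,0.047,0,0,-0.247,0],[0.39,0.161,0.047,0,0,-0.247,0],[0.39,0.161,0.047,0,0,-0.247,0],[0.39,0.161,0.047,0,0,-0.247,0],[0.39,0.161,0.047,0,0,-0.247,0],[0.39,0.161,0.047,0,0,-0.247,0],[0.39,0.161,0.047,0,0,-0.247,0],[0.39,0.161,0.047,0,0,-0.247,0],[0.39,0.161,0.047,0,0,-0.247,0]]])

```text
clock: 2.37
position: [0.5257, 0.132, 0.1606]
ee_rot: [2.037, 2.391, -0.0]
force: [1.4, -0.5, -0.3]
width: 0.498
gripper_force: 0.0
```

```bash
python3 go.py .527 .140 .12 .166
```

```text
shift [0.0077 0.0026 0.0406] turn [ 0.0003  0.0004 -0.0066] pos [0.5257 0.132  0.1606] clock 2.3667 F [ 1.4 -0.5 -0.3] j [ 0.11  0.44 -0.62  1.82  0.3   0.97 -0.47] w 0.4984014919415706
```

jog_arm(motion=[[[0.008,0.003,0.02,0,0,-0.007,0],[0.008,0.003,0.041,0,0,-0.007,0],[0.008,0.003,0.041,0,0,-0.007,0],[0.008,0.003,0.041,0,0,-0.007,0]]])

```text
clock: 2.7
position: [0.5258, 0.138, 0.1191]
ee_rot: [-2.028, -2.398, 0.004]
force: [-0.1, -0.4, 0.7]
width: 0.498
gripper_force: 0.0
```

```bash
python3 go.py .527 .140 .056 .166; python3 -c "
from h import *
save('top','t2',(150,150,310,310),2.4); save('side','s2',(250,140,410,340),2)
a=cv2.imread('pics/t2.png');b=cv2.imread('pics/s2.png');h=384
cv2.imwrite('pics/c2.png',np.hstack([a[:h],b[:h]]))
for z in(.056,.11):print(proj('top',(.527,.14,z)),proj('side',(.527,.14,z)))"
```

```text
shift [0.0018 0.0017 0.0631] turn [-0.0026  0.0006  0.0011] pos [0.5258 0.138  0.1191] clock 2.7 F [-0.1 -0.4  0.7] j [ 0.08  0.5  -0.59  1.86  0.35  0.89 -0.52] w 0.49750724445000494
[223.62712296 233.19674224] [327.21252365 260.77561465]
[216.44727066 230.11507975] [327.39442656 236.34729921]
```

View pics/c2.png

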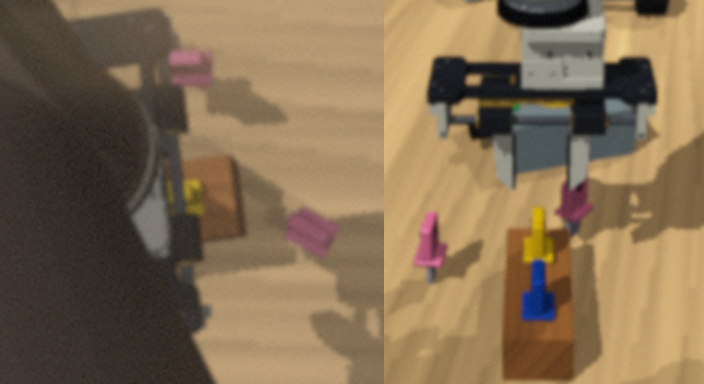

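The picture shows the open fingers straddling the yellow key. Side-crop columns are 505 and 577, with the key at 538. I descend and grip.

jog_arm(motion=[[[0.002,0.002,0.02,0,0,0.001,0],[0.002,0.002,0.042,0,0,0.001,0],[0.002,0.002,0.063,0,0,0.001,0],[0.002,0.002,0.063,0,0,0.001,0],[0.002,0.002,0.063,0,0,0.001,0],[0.002,0.002,0.063,0,0,0.001,1],[0.002,0.002,0.063,0,0,0.001,1],[0.002,0.002,0.063,0,0,0.001,1],[0.002,0.002,0.063,0,0,0.001,1],[0.002,0.002,0.063,0,0,0.001,1]]], force=30)

```text
clock: 3.63
position: [0.5286, 0.1409, 0.0574]
ee_rot: [2.029, 2.397, 0.001]
force: [-0.9, -0.4, 0.5]
width: 0.19
gripper_force: 0.0
```

jog_arm(motion=[[[0,0,0,0,0,0,1],[0,0,0,0,0,0,1],[0,0,0,0,0,0,1],[0,0,0,0,0,0,1]]])

```text
clock: 3.97
position: [0.5284, 0.1409, 0.0571]
ee_rot: [2.03, 2.397, 0.0]
force: [0.1, -1.0, 5.6]
width: 0.128
gripper_force: 30.0
```

```bash
python3 go.py .527 .140 .126 .166; python3 -c "
from h import *
print(observe()['ft_torque'],observe()['width']*92,observe()['gripper_force'])"
```

```text
shift [-0.0006 -0.0015 -0.0689] turn [ 0.0004  0.0002 -0.0001] pos [0.5284 0.1409 0.0571] clock 3.9667 F [ 0.1 -1.   5.6] j [ 0.03  0.58 -0.55  1.91  0.42  0.77 -0.58] w 0.12760500025803828
[-0.24728788  0.08498115 -0.03307712] 11.739660023739521 30.00031292438507
```

jog_arm(motion=[[[0,0,-0.015,0,0,0,1],[0,0,-0.03,0,0,0,1],[0,0,-0.05,0,0,0,1],[0,0,-0.075,0,0,0,1],[0,0,-0.1,0,0,0,1],[0,0,-0.1,0,0,0,1],[0,0,-0.1,0,0,0,1]]], force=45)

```text
clock: 4.55
position: [0.5289, 0.1411, 0.1578]
ee_rot: [2.029, 2.397, 0.003]
force: [0.5, -1.0, -0.8]
width: 0.125
gripper_force: 45.0
```

```bash
python3 go.py .5555 -.151 .157 .485
```

```text
shift [-0.2925 -0.022   0.0007] turn [ 2.400e-03  3.000e-04 -3.193e-01] pos [0.5289 0.1411 0.1578] clock 4.55 F [ 0.5 -1.  -0.8] j [ 0.09  0.45 -0.62  1.81  0.31  0.97 -0.49] w 0.12499483011644744
```

jog_arm(motion=[[[-0.03,-0.002,0,0,0,-0.04,1],[-0.065,-0.005,0,0,0,-0.08,1],[-0.1,-0.008,0,0,0,-0.12,1],[-0.14,-0.011,0,0,0,-0.16,1],[-0.18,-0.014,0,0,0,-0.2,1],[-0.22,-0.017,0,0,0,-0.25,1],[-0.25,-0.019,0,0,0,-0.29,1],[-0.275,-0.021,0,0,0,-0.319,1],[-0.2925,-0.022,0,0,0,-0.319,1],[-0.2925,-0.022,0,0,0,-0.319,1]]])

```text
clock: 5.38
position: [0.5536, -0.1568, 0.1546]
ee_rot: [-1.631, -2.683, 0.005]
force: [-0.7, -1.1, -1.3]
width: 0.129
gripper_force: 45.0
```

jog_arm(motion=[[[0,0,0,0,0,0,1],[0,0,0,0,0,0,1],[0,0,0,0,0,0,1]]])

```text
clock: 5.63
position: [0.5546, -0.1496, 0.1563]
ee_rot: [-1.62, -2.691, -0.0]
force: [0.5, -0.0, -1.5]
width: 0.133
gripper_force: 45.0
```

```bash
cat > m2.py <<'E'
from go import *
go(.5555,-.151,.157,.485)
save('top','t3',(310,140,470,300),2.4); save('side','s3',(260,90,420,250),2.4)
a=cv2.imread('pics/t3.png');b=cv2.imread('pics/s3.png'); cv2.imwrite('pics/c3.png',np.hstack([a,b]))
p=np.array(observe()["position"]); yaw=.485; d=np.array([-np.sin(yaw),np.cos(yaw),0])
for k in(p+[0,0,-.012],p+[0,0,-.040],p+[0,0,-.040]+.007*d,p+[0,0,-.040]-.007*d): print(np.round(proj('top',k),1),np.round(proj('side',k),1))
E
python3 m2.py
```

```text
shift [-0.0017  0.0002 -0.0007] turn [-0.0003 -0.001   0.002 ] pos [ 0.5546 -0.1496  0.1563] clock 5.6333 F [ 0.5 -0.  -1.5] j [ 0.62  0.51 -0.64  1.75  0.35  1.01  0.34] w 0.13294395244786691
[397.1 213.7] [336.3 153.5]
[393.9 216. ] [336.1 164.7]
[390.1 218. ] [337.1 166. ]
[397.6 214.1] [335.1 163.5]
```

View pics/c3.png

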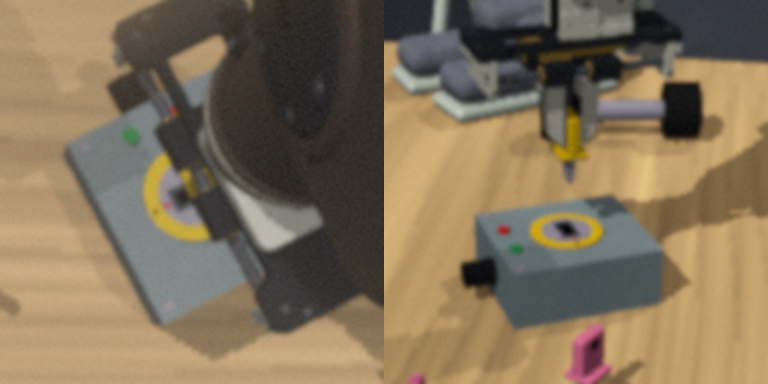

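The side crop shows the key tip at about (337.5,165), slightly right of the predicted column. I measure the held collar against the ring more finely.

```bash
cat > m3.py <<'E'
from fit import *
p=np.array(observe()["position"]); yaw=.485
y=yellow("side"); m=y.copy(); m[:140]=0; m[166:]=0; m[:,:320]=0; m[:,350:]=0
print("yellow rows",[(r,np.where(m[r])[0].min(),np.where(m[r])[0].max()) for r in range(140,166) if m[r].any()])
# rendered collar + lower handle
bs=[(0,0,.028,.034,p[2]-.012,p[2]-.006),(0,0,.012,.034,p[2]-.006,p[2]+.03)]
r=render("side",(p[0],p[1],yaw),bs)>.5
print("model rows",[(i,np.where(r[i])[0].min(),np.where(r[i])[0].max()) for i in range(140,166) if r[i].any()])
for n,px in(("side",(335,186)),("top",(390,220))):
    k,_,c=comp(y if n=="side" else yellow(n),px); cnt=max(cv2.findContours(k,cv2.RETR_EXTERNAL,cv2.CHAIN_APPROX_NONE)[0],key=len)
    e=cv2.fitEllipse(cnt); print(n,e[0],ray(n,e[0],.063), "proj TCP axis at disc",proj(n,(p[0],p[1],.063)))
ym=yellow("top"); t=np.argwhere(ym[205:225,380:402])+[205,380]
i=IM["side"][150:172,325:350]; print(i.sum(2))
E
python3 m3.py
```

```text
yellow rows [(140, np.int64(336), np.int64(341)), (141, np.int64(336), np.int64(341)), (142, np.int64(336), np.int64(341)), (143, np.int64(336), np.int64(341)), (144, np.int64(336), np.int64(341)), (145, np.int64(336), np.int64(341)), (146, np.int64(336), np.int64(341)), (147, np.int64(336), np.int64(341)), (148, np.int64(336), np.int64(341)), (149, np.int64(336), np.int64(341)), (150, np.int64(330), np.int64(341)), (151, np.int64(330), np.int64(341)), (152, np.int64(330), np.int64(342)), (153, np.int64(331), np.int64(343)), (154, np.int64(332), np.int64(344)), (155, np.int64(333), np.int64(343)), (156, np.int64(334), np.int64(338))]
model rows [(140, np.int64(332), np.int64(341)), (141, np.int64(332), np.int64(341)), (142, np.int64(332), np.int64(341)), (143, np.int64(332), np.int64(341)), (144, np.int64(332), np.int64(341)), (145, np.int64(332), np.int64(341)), (146, np.int64(332), np.int64(341)), (147, np.int64(332), np.int64(341)), (148, np.int64(331), np.int64(341)), (149, np.int64(329), np.int64(341)), (150, np.int64(329), np.int64(342)), (151, np.int64(329), np.int64(343)), (1
[... 2094 characters left out ...]
18 409 395 362 332 349 396 424 425 433
  438 433 438 436 441 456 467]
 [438 419 408 401 408 407 411 416 417 421 410 398 378 392 416 428 425 430
  434 431 431 433 441 454 463]
 [433 420 408 406 409 405 412 416 415 419 421 427 422 426 433 432 433 432
  438 427 434 437 443 455 465]
 [427 416 404 402 405 404 409 410 414 418 426 429 441 440 437 429 428 432
  430 429 436 441 450 460 465]
 [426 421 414 405 408 405 411 408 418 425 426 439 447 438 436 427 433 431
  428 427 435 440 451 462 465]
 [429 421 414 405 408 407 407 416 416 427 428 442 443 446 435 433 428 423
  431 428 434 439 448 454 444]
 [428 417 411 407 404 412 414 413 416 426 434 446 456 447 436 430 427 415
  407 394 398 398 405 404 400]]
```

```bash
python3 go.py .5562 -.1500 .100 .485
```

```text
shift [-0.0003  0.0013  0.0568] turn [ 0.     -0.      0.0014] pos [ 0.5549 -0.1503  0.1568] clock 5.8333 F [-0.2  0.6  0.4] j [ 0.62  0.5  -0.64  1.74  0.35  1.01  0.34] w 0.1308297451049348
```

jog_arm(motion=[[[0,0.0013,0.015,0,0,0.001,1],[0,0.0013,0.03,0,0,0.001,1],[0,0.0013,0.045,0,0,0.001,1],[0,0.0013,0.055,0,0,0.001,1],[0,0.0013,0.058,0,0,0.001,1],[0,0.0013,0.061,0,0,0.001,1],[0,0.0013,0.063,0,0,0.001,1],[0,0.0013,0.063,0,0,0.001,1]]])

```text
clock: 6.5
position: [0.5562, -0.1506, 0.094]
ee_rot: [1.624, 2.689, 0.0]
force: [-0.5, -0.2, -0.6]
width: 0.128
gripper_force: 45.0
```

```bash
python3 go.py .5562 -.1500 .075 .485;python3 -c "
from h import *
print(observe()['ft_torque'])
save('side','s4',(295,140,375,210),5)
save('top','t4',(350,180,430,250),5)
cv2.imwrite('pics/c4.png',np.hstack([cv2.imread('pics/t4.png'),cv2.imread('pics/s4.png')]))
"
```

```text
shift [0.0005 0.0003 0.019 ] turn [ 0.0004  0.0003 -0.001 ] pos [ 0.5562 -0.1506  0.094 ] clock 6.5 F [-0.5 -0.2 -0.6] j [ 0.59  0.58 -0.6   1.8   0.41  0.89  0.28] w 0.12837669125074944
[-0.00670123 -0.15213696 -0.02318276]
```

View pics/c4.png

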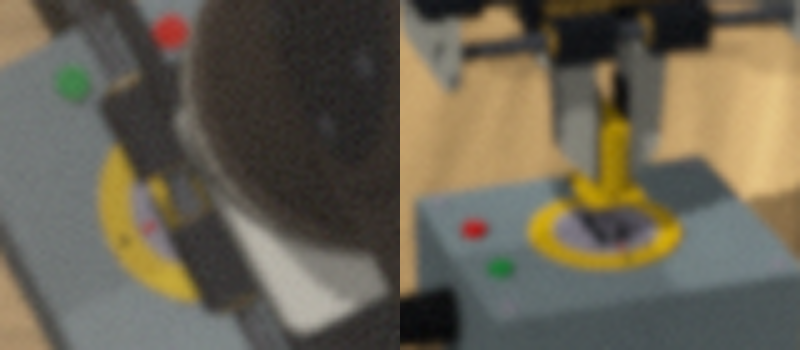

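The side view shows the blade entering the dark slot at about crop (600,230), with no contact force. I push on in small steps.

jog_arm(motion=[[[0,0,0.002,0,0,0,1],[0,0,0.004,0,0,0,1],[0,0,0.006,0,0,0,1],[0,0,0.008,0,0,0,1],[0,0,0.01,0,0,0,1],[0,0,0.012,0,0,0,1],[0,0,0.012,0,0,0,1]]])

```text
clock: 7.18
position: [0.5557, -0.1507, 0.0813]
ee_rot: [-1.624, -2.689, 0.0]
force: [0.9, -0.5, -1.8]
width: 0.128
gripper_force: 45.0
```

```bash
python3 go.py .5562 -.1500 .075 .485;python3 -c "
from h import *
print(observe()['ft_torque'])"
```

```text
shift [0.0003 0.0007 0.0063] turn [-0.0005 -0.0004 -0.001 ] pos [ 0.5557 -0.1507  0.0813] clock 7.1833 F [ 0.9 -0.5 -1.8] j [ 0.59  0.59 -0.59  1.82  0.42  0.86  0.27] w 0.1284783324383622
[ 0.01832446 -0.14521563 -0.01446211]
```

jog_arm(motion=[[[0,0,0.0015,0,0,0,1],[0,0,0.003,0,0,0,1],[0,0,0.0045,0,0,0,1],[0,0,0.006,0,0,0,1],[0,0,0.007,0,0,0,1],[0,0,0.007,0,0,0,1],[0,0,0.007,0,0,0,1]]])

```text
clock: 7.77
position: [0.5559, -0.1507, 0.0751]
ee_rot: [1.624, 2.689, -0.0]
force: [-2.4, -0.9, 5.5]
width: 0.125
gripper_force: 45.0
```

```bash
python3 go.py .5562 -.1500 .075 .485;python3 -c "
from h import *
print(observe()['ft_torque'])"
```

```text
shift [0.0005 0.0005 0.0001] turn [-0.0001  0.0003 -0.0011] pos [ 0.5559 -0.1507  0.0751] clock 7.7667 F [-2.4 -0.9  5.5] j [ 0.58  0.6  -0.59  1.82  0.43  0.85  0.27] w 0.12524126332533098
[ 0.02602255  0.35811035 -0.01135459]
```

Seated, with force onset at z = 0.075 as predicted. Now I turn it clockwise (positive tool z).

jog_arm(motion=[[[0,0,0,0,0,0.07,1],[0,0,0,0,0,0.14,1],[0,0,0,0,0,0.21,1],[0,0,0,0,0,0.28,1],[0,0,0,0,0,0.35,1],[0,0,0,0,0,0.42,1],[0,0,0,0,0,0.49,1],[0,0,0,0,0,0.56,1],[0,0,0,0,0,0.63,1],[0,0,0,0,0,0.7,1]]])

```text
clock: 8.6
position: [0.5559, -0.1505, 0.0751]
ee_rot: [2.451, 1.965, -0.0]
force: [-2.2, 1.1, 4.0]
width: 0.129
gripper_force: 45.0
```

```bash
python3 go.py .5559 -.1507 .075 -.855;python3 -c "
from h import *
print(observe()['ft_torque'])"
```

```text
shift [-0.0002  0.      0.0001] turn [1.000e-04 1.000e-04 6.357e-01] pos [ 0.5559 -0.1505  0.0751] clock 8.6 F [-2.2  1.1  4. ] j [ 0.46  0.56 -0.41  1.83  0.3   0.81 -0.32] w 0.12934616272025204
[0.18609793 0.40858367 0.11563734]
```

jog_arm(motion=[[[0,0,0,0,0,0.08,1],[0,0,0,0,0,0.16,1],[0,0,0,0,0,0.24,1],[0,0,0,0,0,0.32,1],[0,0,0,0,0,0.4,1],[0,0,0,0,0,0.48,1],[0,0,0,0,0,0.56,1],[0,0,0,0,0,0.62,1],[0,0,0,0,0,0.66,1],[0,0,0,0,0,0.66,1]]])

```text
clock: 9.43
position: [0.5564, -0.1504, 0.0751]
ee_rot: [2.954, 1.068, 0.001]
force: [-0.1, 1.1, 3.2]
width: 0.127
gripper_force: 45.0
```

jog_arm(motion=[[[0,0,0,0,0,0,1],[0,0,0,0,0,0,1],[0,0,0,0,0,0,1],[0,0,0,0,0,0,1]]])

```text
clock: 9.77
position: [0.5564, -0.1504, 0.0751]
ee_rot: [2.953, 1.072, 0.001]
force: [-0.5, 1.5, 5.8]
width: 0.13
gripper_force: 45.0
```

```bash
python3 go.py .5559 -.1507 .075 .485;python3 -c "
from h import *
print(observe()['ft_torque'])
save('side','s5',(295,140,375,210),5)
save('top','t5',(350,180,430,250),5)
cv2.imwrite('pics/c5.png',np.hstack([cv2.imread('pics/t5.png'),cv2.imread('pics/s5.png')]))
"
```

```text
shift [-0.0006 -0.0001  0.0001] turn [ 9.0000e-04 -4.0000e-04 -1.3595e+00] pos [ 0.5564 -0.1504  0.0751] clock 9.7667 F [-0.5  1.5  5.8] j [ 0.34  0.54 -0.24  1.84  0.17  0.78 -0.86] w 0.12971108049883892
[0.33001532 0.05966217 0.28891957]
```

View pics/c5.png

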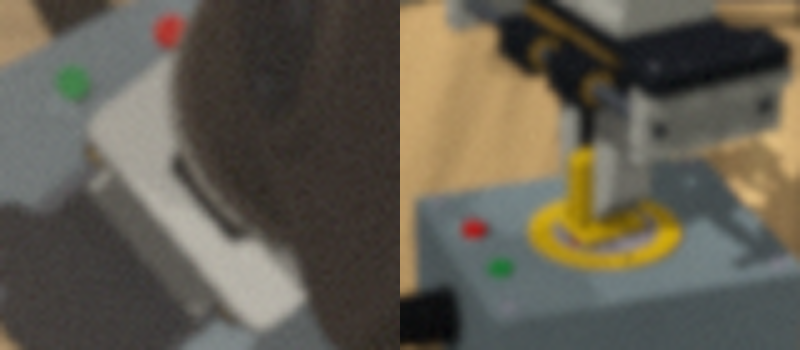

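The key is turned and its collar is flat on the disc. The torque rose from 0.12 to 0.29 N·m, so it is at the stop. I add a small margin and a pause, then turn back.

jog_arm(motion=[[[0,0,0,0,0,0.03,1],[0,0,0,0,0,0.03,1],[0,0,0,0,0,0.03,1],[0,0,0,0,0,-0.05,1],[0,0,0,0,0,-0.14,1],[0,0,0,0,0,-0.23,1],[0,0,0,0,0,-0.32,1],[0,0,0,0,0,-0.41,1],[0,0,0,0,0,-0.5,1],[0,0,0,0,0,-0.59,1]]])

```text
clock: 10.7
position: [0.5559, -0.1504, 0.0751]
ee_rot: [-2.51, -1.889, -0.0]
force: [-1.9, 1.9, 7.0]
width: 0.129
gripper_force: 45.0
```

jog_arm(motion=[[[0,0,0,0,0,-0.09,1],[0,0,0,0,0,-0.18,1],[0,0,0,0,0,-0.27,1],[0,0,0,0,0,-0.36,1],[0,0,0,0,0,-0.45,1],[0,0,0,0,0,-0.54,1],[0,0,0,0,0,-0.63,1],[0,0,0,0,0,-0.71,1],[0,0,0,0,0,-0.77,1],[0,0,0,0,0,-0.77,1]]])

```text
clock: 11.53
position: [0.5564, -0.151, 0.0751]
ee_rot: [1.618, 2.692, 0.001]
force: [-0.9, -0.9, 5.2]
width: 0.131
gripper_force: 45.0
```

jog_arm(motion=[[[0,0,0,0,0,0,1],[0,0,0,0,0,0,1],[0,0,0,0,0,0,1]]])

```text
clock: 11.78
position: [0.5564, -0.151, 0.0751]
ee_rot: [1.623, 2.689, 0.001]
force: [0.4, 0.0, 5.4]
width: 0.13
gripper_force: 45.0
```

```bash
python3 go.py .5559 -.1507 .157 .485;python3 -c "
from h import *
print(observe()['ft_torque'])"
```

```text
shift [ 0.0004 -0.0002 -0.0819] turn [ 0.0008  0.0005 -0.0006] pos [ 0.5564 -0.151   0.0751] clock 11.7833 F [0.4 0.  5.4] j [ 0.58  0.6  -0.59  1.82  0.43  0.85  0.27] w 0.13028545754332713
[ 0.01200169 -0.11057723  0.09145119]
```

jog_arm(motion=[[[0,0,0,0,0,-0.05,1],[0,0,0,0,0,-0.1,1],[0,0,0,0,0,-0.15,1],[0,0,0,0,0,-0.15,1],[0,0,0,0,0,-0.15,1],[0,0,0,0,0,-0.15,1]]])

```text
clock: 12.28
position: [0.5565, -0.1509, 0.0751]
ee_rot: [1.417, 2.803, 0.001]
force: [-0.3, -0.6, 4.8]
width: 0.126
gripper_force: 45.0
```

```bash
python3 go.py .5559 -.1507 .157 .485;python3 -c "
from h import *
print(observe()['ft_torque'])"
```

```text
shift [ 0.0005 -0.0002 -0.0819] turn [0.0009 0.0006 0.1493] pos [ 0.5565 -0.1509  0.0751] clock 12.2833 F [-0.3 -0.6  4.8] j [ 0.61  0.61 -0.63  1.82  0.46  0.86  0.39] w 0.1255288869983322
[ 0.03036004 -0.08457255  0.03975131]
```

jog_arm(motion=[[[0,0,0,0,0,0.05,1],[0,0,0,0,0,0.1,1],[0,0,0,0,0,0.14,1],[0,0,0,0,0,0.14,1],[0,0,-0.004,0,0,0.14,1],[0,0,-0.01,0,0,0.14,1],[0,0,-0.02,0,0,0.14,1],[0,0,-0.032,0,0,0.14,1],[0,0,-0.045,0,0,0.14,1],[0,0,-0.06,0,0,0.14,1]]])

```text
clock: 13.12
position: [0.5558, -0.1506, 0.1361]
ee_rot: [-1.61, -2.697, -0.0]
force: [0.8, 0.3, 0.0]
width: 0.129
gripper_force: 45.0
```

jog_arm(motion=[[[0,0,-0.012,0,0,0,1],[0,0,-0.022,0,0,0,1],[0,0,-0.022,0,0,0,1],[0,0,-0.022,0,0,0,1]]])

```text
clock: 13.45
position: [0.5562, -0.1508, 0.1573]
ee_rot: [1.61, 2.696, 0.0]
force: [0.1, -0.1, -0.4]
width: 0.125
gripper_force: 45.0
```

```bash
python3 go.py .5284 .1409 .157 .166; python3 m3.py | grep -v '^ \[\|^\[\['; python3 -c "
from h import *
save('side','s6',(295,100,375,210),4)"
```

```text
shift [2.700e-01 1.138e-01 2.000e-04] turn [0.0008 0.0008 0.3279] pos [ 0.5562 -0.1508  0.1573] clock 13.45 F [ 0.1 -0.1 -0.4] j [ 0.63  0.51 -0.64  1.74  0.35  1.01  0.35] w 0.12454660934736378
yellow rows [(140, np.int64(336), np.int64(341)), (141, np.int64(336), np.int64(341)), (142, np.int64(336), np.int64(341)), (143, np.int64(336), np.int64(341)), (144, np.int64(336), np.int64(341)), (145, np.int64(336), np.int64(341)), (146, np.int64(336), np.int64(341)), (147, np.int64(336), np.int64(341)), (148, np.int64(336), np.int64(341)), (149, np.int64(336), np.int64(341)), (150, np.int64(330), np.int64(341)), (151, np.int64(330), np.int64(341)), (152, np.int64(330), np.int64(342)), (153, np.int64(331), np.int64(343)), (154, np.int64(331), np.int64(343)), (155, np.int64(332), np.int64(341)), (156, np.int64(333), np.int64(337))]
model rows [(140, np.int64(332), np.int64(341)), (141, np.int64(332), np.int64(341)), (142, np.int64(332), np.int64(341)), (143, np.int64(332), np.int64(341)), (144, np.int64(332), np.int64(341)), (145, np.int64(332), np.int64(341)), (146, np.int64(332), np.int64
[... 660 characters left out ...]
236 219.72907084]
  314 349 373 391 401 398 395]
  330 379 400 414 421 415 410]
  305 375 415 434 441 437 434]
  304 365 418 451 454 445 446]
  324 361 421 453 456 452 442]
  350 381 431 452 453 445 442]
  396 412 446 452 448 439 444]
  422 437 447 455 455 439 444]
  440 441 453 446 441 444 448]
  436 440 450 447 439 440 446]
  437 443 450 447 440 444 451]
  435 446 446 444 437 442 455]
  435 439 434 435 440 447 461]
  441 439 439 437 435 445 455]
  436 438 437 429 437 445 460]
  440 432 435 437 439 450 459]
  435 437 427 438 446 449 464]
  431 434 436 435 454 459 466]
  431 433 434 441 455 459 466]
  427 427 431 440 452 460 463]
  429 426 427 435 442 453 454]
  408 390 399 408 405 402 394]]
```

View pics/s6.png

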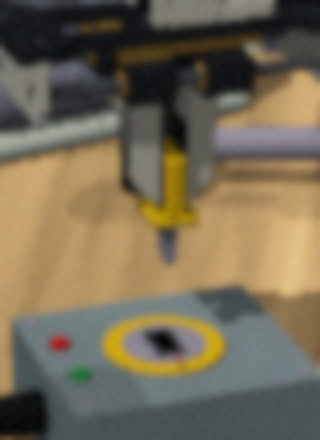

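The key is out, upright in the grip, and the slot is back at its home direction (crop (160,340)). I return to the stand.

jog_arm(motion=[[[0.03,0.012,0,0,0,0.04,1],[0.06,0.025,0,0,0,0.08,1],[0.095,0.04,0,0,0,0.12,1],[0.13,0.055,0,0,0,0.16,1],[0.165,0.07,0,0,0,0.2,1],[0.2,0.085,0,0,0,0.25,1],[0.23,0.097,0,0,0,0.29,1],[0.255,0.107,0,0,0,0.328,1],[0.27,0.114,0,0,0,0.328,1],[0.27,0.114,0,0,0,0.328,1]]])

```text
clock: 14.43
position: [0.527, 0.1463, 0.1565]
ee_rot: [-2.021, -2.403, -0.002]
force: [-0.1, 0.8, -0.4]
width: 0.125
gripper_force: 45.0
```

jog_arm(motion=[[[0,0,0,0,0,0,1],[0,0,0,0,0,0,1],[0,0,0,0,0,0,1],[0,0,0,0,0,0,1]]])

```text
clock: 14.77
position: [0.5285, 0.1397, 0.1565]
ee_rot: [2.032, 2.396, -0.001]
force: [-0.6, -0.4, -0.8]
width: 0.129
gripper_force: 45.0
```

```bash
python3 go.py .5284 .1409 .057 .166
```

```text
shift [0.0013 0.0002 0.0995] turn [-0.0006  0.0006 -0.002 ] pos [0.5285 0.1397 0.1565] clock 14.7667 F [-0.6 -0.4 -0.8] j [ 0.09  0.46 -0.62  1.81  0.31  0.97 -0.49] w 0.12898230030092975
```

jog_arm(motion=[[[0.001,0,0.015,0,0,0,1],[0.001,0,0.03,0,0,0,1],[0.001,0,0.045,0,0,0,1],[0.001,0,0.058,0,0,0,1],[0.001,0,0.066,0,0,0,1],[0.001,0,0.07,0,0,0,1],[0.001,0,0.074,0,0,0,1],[0.001,0,0.078,0,0,0,1],[0.001,0,0.08,0,0,0,1],[0.001,0,0.08,0,0,0,1]]])

```text
clock: 15.6
position: [0.5282, 0.142, 0.0767]
ee_rot: [2.03, 2.398, -0.0]
force: [0.3, -0.4, -0.9]
width: 0.129
gripper_force: 45.0
```

```bash
python3 go.py .5284 .1409 .057 .166
```

```text
shift [-0.0011 -0.      0.0197] turn [ 0.      0.0001 -0.0002] pos [0.5282 0.142  0.0767] clock 15.6 F [ 0.3 -0.4 -0.9] j [ 0.05  0.55 -0.57  1.89  0.4   0.81 -0.57] w 0.1294372963403721
```

The tip is 8 mm in with no force, so I continue home.

jog_arm(motion=[[[-0.001,0,0.003,0,0,0,1],[-0.001,0,0.006,0,0,0,1],[-0.001,0,0.009,0,0,0,1],[-0.001,0,0.012,0,0,0,1],[-0.001,0,0.015,0,0,0,1],[-0.001,0,0.0175,0,0,0,1],[-0.001,0,0.0195,0,0,0,1],[-0.001,0,0.0205,0,0,0,1],[-0.001,0,0.0205,0,0,0,1]]])

```text
clock: 16.35
position: [0.5283, 0.1411, 0.0571]
ee_rot: [2.029, 2.397, -0.001]
force: [-4.4, -2.1, 12.9]
width: 0.128
gripper_force: 45.0
```

```bash
python3 go.py .5284 .1409 .057 .166
```

```text
shift [-0.0002  0.0001  0.0001] turn [0.0001 0.0008 0.    ] pos [0.5283 0.1411 0.0571] clock 16.35 F [-4.4 -2.1 12.9] j [ 0.03  0.58 -0.55  1.91  0.42  0.77 -0.58] w 0.12810636959202937
```

Seated (12.9 N at z = 0.0571). I open the fingers and retreat straight up.

jog_arm(motion=[[[0,0,0,0,0,0,0.3],[0,0,0,0,0,0,0.3],[0,0,0,0,0,0,0.3],[0,0,0,0,0,0,0.3],[0,0,0,0,0,0,0.3],[0,0,0,0,0,0,0.3]]])

```text
clock: 16.85
position: [0.5283, 0.1411, 0.0561]
ee_rot: [-2.03, -2.398, 0.0]
force: [1.6, 0.2, -0.6]
width: 0.354
gripper_force: 0.0
```

jog_arm(motion=[[[0,0,-0.01,0,0,0,0.3],[0,0,-0.03,0,0,0,0.3],[0,0,-0.055,0,0,0,0.3],[0,0,-0.085,0,0,0,0.3],[0,0,-0.12,0,0,0,0.3],[0,0,-0.15,0,0,0,0.3],[0,0,-0.15,0,0,0,0.3],[0,0,-0.15,0,0,0,0.3],[0,0,-0.15,0,0,0,0.3]]])

```text
clock: 17.6
position: [0.5281, 0.1408, 0.2064]
ee_rot: [2.03, 2.397, -0.0]
force: [-0.1, -0.2, -0.5]
width: 0.348
gripper_force: 0.0
```

```bash
python3 -c "
from h import *
print(observe()['clock'],observe()['width'])
save('side','s7',(260,160,390,330),3.5)"
```

```text
17.6 0.3484364137045181
```

View pics/s7.png

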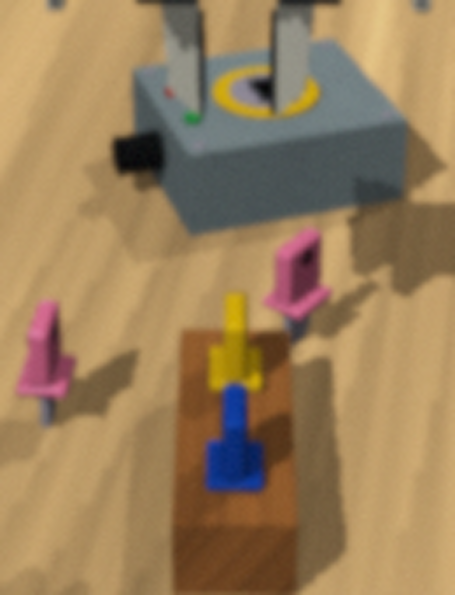

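The yellow key stands upright with its collar on the stand at crop (236,345). The blue key is untouched and the gripper is clear, so I hand in.

```bash
python3 -c "
from cell import *
print(sign_off())"
```

```text
the job is handed in; nothing more can be done
None
```

The job is handed in at 17.6 s, verdict not shown: yellow key inserted, turned to what the torque rise indicated was its stop, returned home, pulled out and stood back upright in its own slot, with the blue key not moved.

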